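Set the gauge stop with the coarse and fine knobs

TASK

Put the tape measure that stands on the setting gauge's track into the plywood tray. Then turn the large outer knob to bring the stop to about one centimetre short of the wooden block, and finish with the small inner knob alone, which feeds the block's table, until block and stop just touch. Move stop and table only by the knobs, do not let the stop shift the block on its table, and leave the tins and the glue bottle standing where they are.

Things in the scene. Friction and masses are not known exactly. Their poses are not given: they have to be found in the camera images.
- setter: Setting gauge fixed to the bench: flat aluminium plate 90 mm wide (its x), 400 mm long (its y), 10 mm thick. Origin: centre of its underside; z up. At the +y end a grey housing 86 x 88 mm, centred at y = +140 mm, top 38 mm above the bench, carries two coaxial knobs on a vertical axis. From there along -y on the plate: carriage with stop, tape measure, fine table with block.
- coarse_grip (a point): Centre of the large black outer knob, on the knob axis, 52 mm above the bench. The outer knob is round, 62 mm across, 24 mm high (40 to 64 mm above the bench).
- fine_grip (a point): Centre of the small bare-metal inner knob on top of the outer one, same axis, 78 mm above the bench. Round, 34 mm across, 24 mm high (66 to 90 mm above the bench).
- outer_knob (a joint): Angle of the outer (coarse) knob, rad, range 0 to 3.3; grows clockwise seen from above. Each rad moves carriage and stop 50 mm towards the block (setter -y). Friction about 0.12 N m plus the slide; stays where left. Starts at 0 to 0.5.
- inner_knob (a joint): Angle of the inner (fine) knob, rad, range 0 to 4; grows clockwise seen from above. Each rad moves the fine table with the block on it 6 mm towards the stop (setter +y). Starts nearly fully back (0 to 0.2). Friction about 0.06 N m; stays where left.
- stop_face (a point): Centre of the flat stop face, a steel disc 28 mm across on the carriage, 35.5 mm above the bench, facing the setter's -y. Its axes are those of the setter.
- carriage: Dark steel carriage, 66 mm wide (x), 44 mm long (y), top 53 mm above the bench; slides along the plate. Origin: centre of its underside, 10.5 mm above the bench; at outer knob angle 0 it stands at setter y = +62 mm. The stop is a steel boss on its -y end.
- fine_table: Dark steel slide plate, 86 mm (its x) by 60 mm (its y), 7.5 mm thick, sliding on the gauge plate; it carries the block. Its axes are those of the setter. Origin: centre of its underside; along y the block lies centred on it (within 1.5 mm).
- wood_block: Plain wooden block 45 x 90 x 35 mm lying loose on the fine table, across the track. Origin: centre of its underside, 18 mm above the bench. Its x axis (45 mm) lies along the setter's y, its y axis (90 mm) across, so the face towards the stop lies 22.5 mm from the origin. About 0.4 kg.
- tape_measure: Yellow tape measure standing upright on the track plate between stop and block: body 33 mm thick (its x; grasp across this), 80 mm long (its y, roughly along the track; the case from -28 to +40 mm, the blade hook beyond), 62 mm high, 0.13 to 0.27 kg. Origin: centre of its underside.
- wood_tray: Open plywood tray 130 mm (its x) by 170 mm (its y), 45 mm high, walls 7 mm thick, inner floor about 7 mm up, loose on the bench at the right. Origin: centre of its underside.
- wood_glue: Glue bottle, 56 mm diameter, 173 mm high, standing close beyond the knob end of the gauge, tall enough to stand in the gripper's way. Origin: centre of its underside.
- filler_tin: Tin, 64 mm diameter, 78 mm high, standing beside the gauge, behind or in front of it. Origin: centre of its underside.
- screw_tin: Tin, 70 mm diameter, 62 mm high, standing beside the gauge, in front of or behind it. Origin: centre of its underside.
There are look-alikes about, which are no part of the job. Leave any turquoise look-alike of the tape_measure alone. What is shaped like the wood_block but red is not meant.

How it is judged:
On the way, in this order (a step that is already met when the one before it is completed fails the run):
1. the tape measure is in the tray (horizontal distance between tape_measure and wood_tray below 0.065 m and z of tape_measure in the frame of wood_tray below 0.04 m and contact force between the fingers and tape_measure below 0.1 N), for 0.2 s.
2. the outer knob has brought the stop face to 5 to 17 mm from the block, the inner knob still nearly fully back (y of wood_block in the frame of stop_face between -0.0395 and -0.0275 m and value of joint inner_knob below 0.4 rad), for 0.2 s.
3. the inner knob has brought the block to the stop face (gap under 2 mm) (y of wood_block in the frame of stop_face above -0.0245 m and value of joint inner_knob above 0.5 rad), for 0.2 s.
At the end, for the whole second after the job is handed in: Stop face within 2 mm of the block or touching it, inner knob beyond 0.5 rad, block within 4 mm of the middle of its table (5.5 mm on the far side); tape measure at rest in the tray (origin within 65 mm of the tray's and at most 40 mm above it); all released (all of step 3 and y of wood_block in the frame of fine_table between -0.0055 and 0.004 m and horizontal distance between tape_measure and wood_tray below 0.065 m and z of tape_measure in the frame of wood_tray below 0.04 m and linear speed of each of tape_measure, wood_block below 0.02 m/s).
It fails at once if the wooden block is shifted along its table by more than about 5 mm (y of wood_block in the frame of fine_table below -0.0065 m or y of wood_block in the frame of fine_table above 0.005 m).
It fails at once if the robot pushes on the carriage or the fine table (contact force between any of the fingers, the arm and carriage above 2 N or contact force between any of the fingers, the arm and fine_table above 2 N).
It fails at once if a tin or the glue bottle is moved by more than 15 mm or tipped (distance of any of wood_glue, filler_tin, screw_tin from where it was at the start of the episode above 0.015 m or angle between wood_glue's own z axis and vertical above 0.3 rad or angle between any of filler_tin, screw_tin's own z axis and vertical above 0.2 rad).
It also fails if it takes over 72 s, if anything falls off the work surface, if the arm or the gripper's body presses on something with over 40 N, if the wrist force passes 120 N, or if a joint passes its speed limit or range.

ROBOT

A 6-joint arm with a two-finger parallel gripper is mounted at the origin on a cart in front of the work surface, level with it; the furniture and walls round the work are solid. World frame = base frame: x ahead of the robot, y to its left, z up, the work surface at z = 0. Lengths are in m, angles in rad, forces in N, time in s.
With the tool pointing down it reaches from about 0.35 to 0.975 m from the base axis. Payload 4.9 kg.
Tool frame: the origin (TCP) lies at the very end of the fingers, on their centre line; the grasp point (between the pads) lies 19 mm behind it; z points along the fingers, y is the line along which they close (so a half turn about z gives the same grasp; the last joint's range is limited). The gripper opens to 85 mm and grips with 20 to 120 N. Pads are 22 mm wide; open, the fingers measure 114 mm over their backs; the gripper's body (76 mm by 85 mm) begins 54 mm behind the grasp point. The pads swing forward as they close: fully open they stand 13 mm farther back than shut.
Start: joints at [0.999, 0.053, 1.613, -0, 1.476, -0.119], TCP at [0.273, 0.562, 0.231] pointing down, gripper open.
Joint ranges: [-3.01, 3.01], [-1.01, 2.22], [0.06, 2.58], [-1.02, 4.17], [0.09, 2.62], [-3.14, 3.14]. Speed limits (rad/s): [2.57, 2.57, 3.14, 3.14, 3.14, 3.14].

INTERFACE

Orientations are given as a unit quaternion [w, x, y, z].
In Python, from plant import * gives the robot as it stands.
- The arm moves only by the tool jog_arm, never from a script. Its argument "moves" is a list that holds one entry, the list of rows, each a list of 7 numbers: the finger opening in cm, from 0 to 8.54, then the shift along the tool's x, y, z in cm, then the turn, a rotation vector about the tool's x, y, z in rad. A call has 1 to 20 rows; each row shifts and turns the commanded pose from where the row before left it, along the tool's axes as they then stand; what a row does not reach is not made up. A row lasts 1/12 s, in which the tool goes at most 41.7 mm and 7.16 degrees, less where a joint would pass 70% of its speed; a pose out of reach is approached as far as the arm can. A call is refused whole if a number of a shift passes 4.17 or a number of a turn 0.125, either way. A call with a gripper value outside its range is refused whole. The fingers move at their own pace and stop on an object; the grip force is fixed at half the most. Time passes only in rows, so rows that do not move let the fingers close. It gives the time, the measured TCP pose, the force, the opening and the grip force at its end, in the units of the state.
- state(): the state, without advancing time (a new reading comes with each control period).
- grab_frame(name): name is "scene" or "top"; returns a dict with "color" (384x512x3 uint8, blue, green, red), "depth" (384x512 float32, m along the optical axis (not along the pixel's ray), 0 where there is no reading), "fx", "fy", "cx", "cy" (pixels), "R" (3x3) and "t" (3): a world point X has camera coordinates R X + t. Camera axes: x right, y down, z forward; pixel columns grow to the right and rows downward; lengths in m; the calibration is good to about 2 mm. A picture is of the moment at which its call begins.
- job_done(): hands the job in; it is judged then, once.
Trained networks look in a picture, given as the dict that the camera call returned (one of the last four; its "shot" number tells which), for a name from the list of things; names that differ only in an ending like _2 or _b are one class to them, and where a whole thing is asked for, a point or a joint stands for the part that bears it (a point fixed in the world has none). Each returns a list of dicts, best first, with "p" (0 to 1); they miss things now and then, are a little off and sometimes report something else, mostly with a low value. They report only what shows in the picture. A call takes as long as a camera call. They do not tell look-alikes from the thing itself.
- recognise(name, picture): "rect" ([centre column, centre row, width, height] in pixels, round what is visible of it).
- regions_of(name, picture): "pixels" (384x512 bool, what is visible of it) and "rect" ([centre column, centre row, width, height] in pixels, round what is visible of it).
The state is a dict: "time": time; "joint_pos": joint angles; "joint_vel": joint speeds; "joint_efforts": joint torques, N m; "tool_pos": TCP position; "tool_rot": TCP orientation; "contact_force": force on the tool from outside, world axes, zero at the start; "ft_torque": the same for the moment, N m; "gripper_width": opening from 0.0 (shut) to 1.0 (fully open); "grasp_force": force on a finger pad.
Only numpy, scipy, OpenCV 4.12 (cv2) and the standard library are available. Lean on these libraries where they do the work, as an engineer would, in place of code of your own. Each camera call takes 0.05 s, during which the arm holds its last target. There are 200 camera calls.

## Working session

There is one attempt and no reset: what is moved stays moved. The work goes in short steps, Python scripts to look and compute and a tool call to move; the robot and the scene stay as the last step left them, time stands still between calls to the robot, and variables do not carry over. Pictures are saved under pics/ and viewed, at most 10 in all, crops included, and the job is handed in when it is done.

Besides the shell and the picture viewer there is one more tool, called after "Emit:" by a JSON object that holds its "name" and its "arguments". jog_arm: Moves the arm, as the interface text tells. Its arguments: {"type":"object","properties":{"moves":{"type":"array"}},"required":["moves"]}

```bash
mkdir -p pics; cat > h.py <<'E'
from plant import *
import numpy as np, cv2
def cloud(f):
    d=f["depth"]; v,u=np.mgrid[:d.shape[0],:d.shape[1]]
    P=np.stack([(u-f["cx"])/f["fx"]*d,(v-f["cy"])/f["fy"]*d,d],-1)
    return (P-f["t"])@np.array(f["R"])
E
python3 - <<'E'
from h import *
a=grab_frame("scene");b=grab_frame("top")
cv2.imwrite("pics/s.png",a["color"]);cv2.imwrite("pics/t.png",b["color"])
for n,f in(("scene",a),("top",b)):
    C=cloud(f)
    for k in["setter","coarse_grip","carriage","fine_table","wood_block","tape_measure","wood_tray","wood_glue","filler_tin","screw_tin"]:
        for r in regions_of(k,f)[:3]:
            m=r["pixels"]&(f["depth"]>0);p=C[m]
            if len(p)<5: continue
            z=np.percentile(p[:,2],95); t=p[p[:,2]>z-.006]
            print(n,k,round(r["p"],2),np.round(r["rect"]),"med",np.round(np.median(t,0),3),"ext",np.round(np.percentile(t[:,:2],2,0),3),np.round(np.percentile(t[:,:2],98,0),3))
s=state();print(s["tool_pos"],s["tool_rot"],s["time"])
E
```

```text
scene setter 0.6 [246. 172. 119.  78.] med [0.49  0.247 0.066] ext [0.467 0.226] [0.522 0.279]
scene coarse_grip 0.71 [190. 116.  17.  42.] med [0.502 0.364 0.142] ext [0.495 0.356] [0.511 0.371]
scene coarse_grip 0.58 [247. 173. 120.  82.] med [0.49  0.246 0.069] ext [0.461 0.223] [0.522 0.279]
scene carriage 0.74 [232. 161.  22.  23.] med [0.519 0.161 0.052] ext [0.487 0.136] [0.55  0.185]
scene wood_block 0.71 [283. 186.  30.  35.] med [ 0.571 -0.012  0.052] ext [ 0.53  -0.038] [0.616 0.015]
scene wood_block 0.66 [385. 258.  26.  34.] med [ 0.627 -0.348  0.034] ext [ 0.593 -0.388] [ 0.662 -0.306]
scene tape_measure 0.84 [257. 175.  31.  27.] med [0.541 0.069 0.07 ] ext [0.523 0.047] [0.562 0.091]
scene tape_measure 0.79 [335. 216.  25.  23.] med [ 0.612 -0.171  0.06 ] ext [ 0.591 -0.187] [ 0.635 -0.153]
scene tape_measure 0.7 [203. 212.  19.  36.] med [0.346 0.066 0.06 ] ext [0.33  0.042] [0.365 0.086]
scene wood_tray 0.76 [333. 300.  85.  88.] med [ 0.436 -0.35   0.043] ext [ 0.367 -0.43 ] [ 0.52  -0.248]
scene wood_glue 0.67 [189. 116.  17.  50.] med [0.504 0.367 0.145] ext [0.4
[... 1703 characters left out ...]
091]
top wood_tray 0.94 [363. 209.  58.  46.] med [ 0.443 -0.337  0.043] ext [ 0.368 -0.428] [ 0.522 -0.245]
top wood_glue 0.83 [158. 190.  24.  23.] med [0.504 0.366 0.147] ext [0.496 0.357] [0.516 0.378]
top filler_tin 0.59 [209. 228.  20.  22.] med [0.388 0.187 0.075] ext [0.359 0.159] [0.417 0.216]
top filler_tin 0.33 [228. 187. 117.  54.] med [0.493 0.253 0.065] ext [0.467 0.228] [0.522 0.283]
top screw_tin 0.68 [208. 159.  24.  21.] med [0.621 0.194 0.059] ext [0.589 0.163] [0.653 0.222]
top screw_tin 0.63 [217. 187.  22.  25.] med [0.52  0.162 0.053] ext [0.489 0.138] [0.549 0.187]
[0.27340568 0.56200037 0.23130705] [ 5.40942748e-06  2.24452274e-01  9.74485083e-01 -1.36593546e-06] 1.1
```

View pics/s.png

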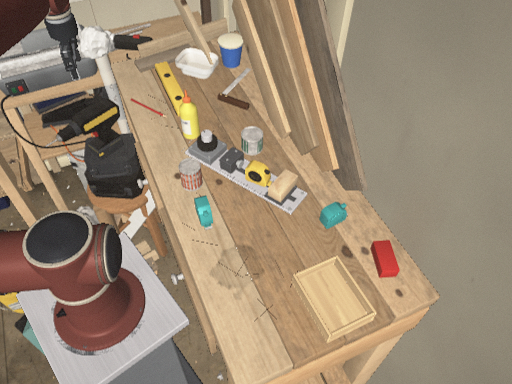

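View pics/t.png

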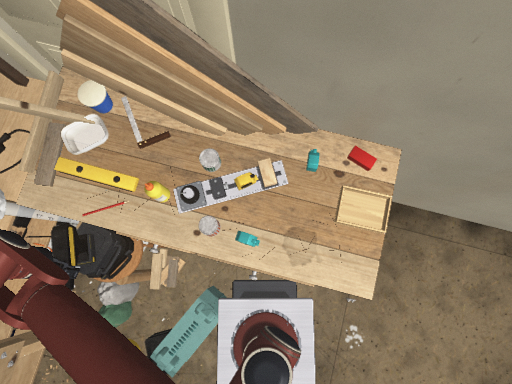

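Candidates for the tape measure are the yellow one on the gauge track (scene 257,175; top 245,181) and the turquoise ones at scene (335,216) and (203,212). I choose the yellow one on the track. For the block, the wooden one at (283,186) is right, not the red one at (385,258). Next I'll check the choice in a crop and fit the poses.

```bash
cat > m.py <<'E'
from h import *
def both():
    fs=[grab_frame("scene"),grab_frame("top")]
    return fs,np.concatenate([cloud(f)[f["depth"]>0] for f in fs]),np.concatenate([f["color"][f["depth"]>0] for f in fs]).astype(int)
def rect(p):
    (c,s,a)=cv2.minAreaRect((p[:,:2]*1000).astype(np.float32));return np.round(c,1),np.round(s,1),round(a,1)
E
python3 - <<'E'
from m import *
fs,P,c=both()
cv2.imwrite("pics/c.png",cv2.resize(fs[0]["color"][110:220,170:330],None,fx=5,fy=5,interpolation=cv2.INTER_CUBIC))
x,y,z=P.T
def near(cx,cy,r): return np.hypot(x-cx,y-cy)<r
k=near(.495,.254,.04)&(z>.084)&(z<.1);print("inner",P[k].mean(0),rect(P[k]))
k=near(.495,.254,.045)&(z>.058)&(z<.07);print("outer",rect(P[k]))
pl=near(.53,.12,.25)&(z>.007)&(z<.013);print("plate",rect(P[pl]))
b=near(.573,-.01,.07)&(z>.047)&(z<.06);print("block",rect(P[b]))
t=near(.44,-.337,.14)&(z>.038)&(z<.05);print("tray",rect(P[t]))
ye=near(.543,.07,.07)&(z>.02)&(z<.085)&(c[:,2]>c[:,0]+60)&(c[:,1]>c[:,0]+50);print("tape",ye.sum(),rect(P[ye]),P[ye][:,2].max())
K=np.array([.495,.254]);ba=P[b][:,:2].mean(0)
# axis from plate/block
d=ba-K;print("dir",np.degrees(np.arctan2(d[1],d[0])),np.linalg.norm(d))
np.savez("d.npz",P=P,c=c)
E
```

```text
inner [0.49458628 0.25422487 0.08904296] (array([494.5, 254.3]), array([34.6, 32.3]), 75.4)
outer (array([493.4, 253.2]), array([63.6, 60.8]), 45.7)
plate (array([557.5, 116.6]), array([377.8, 425.6]), 65.2)
block (array([568.5,  11.4]), array([93.6, 89.3]), 14.7)
tray (array([ 445.3, -337.6]), array([171.8, 131.8]), 76.5)
tape 528 (array([548.2,  55.7]), array([46.6, 92.2]), 16.3) 0.07658852399698304
dir -73.72317210683664 0.2719959382142218
```

View pics/c.png

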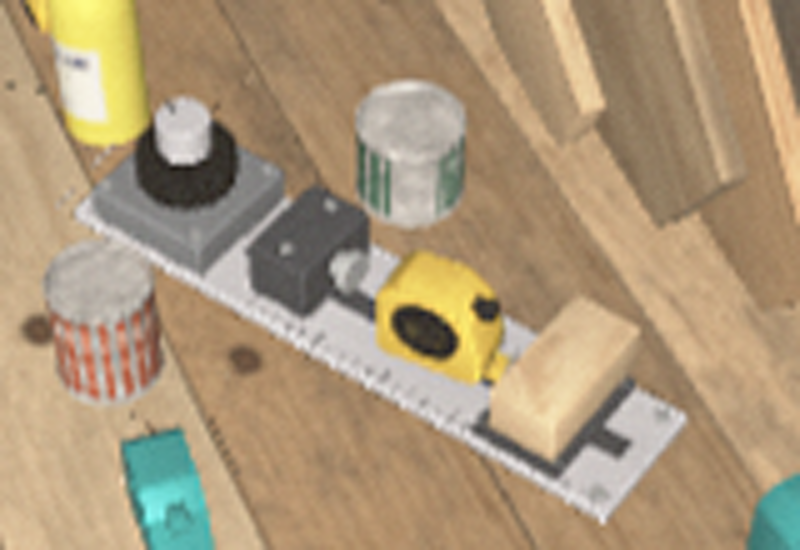

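The crop shows the yellow tape on the track, at about (440,315), its hook towards the wooden block at (565,375). The stop boss is at (350,270), and the choice is confirmed. Now I'll measure in setter coordinates.

```bash
python3 - <<'E'
from m import *
D=np.load("d.npz");P,c=D["P"],D["c"];K=np.array([.4945,.2542])
x,y,z=P.T
near=lambda cx,cy,r:np.hypot(x-cx,y-cy)<r
sat=c.max(1)-c.min(1)
b=near(.573,-.01,.065)&(z>.049)&(z<.058)&~((c[:,1]-c[:,0])>90);print("block",b.sum(),rect(P[b]))
ca=near(.520,.162,.045)&(z>.048)&(z<.058)&(sat<40);print("carr",ca.sum(),rect(P[ca]))
pl=near(.53,.12,.25)&(z>.006)&(z<.014)&(sat<40);print("plate",rect(P[pl]))
for a in (-75,-74,-73.5):
  th=np.radians(a);u=np.array([np.cos(th),np.sin(th)]);n=np.array([-u[1],u[0]]) # u=-y setter ; n=+x setter
  S=140-1000*((P[:,:2]-K)@u);X=1000*((P[:,:2]-K)@n)
  q=lambda m:(np.percentile(S[m],[1,50,99]).round(1),np.percentile(X[m],[1,50,99]).round(1))
  print(a,"plate",q(pl&(abs(X)<60)),"carr",q(ca),"block",q(b))
th=np.radians(-74.3);u=np.array([np.cos(th),np.sin(th)]);n=np.array([-u[1],u[0]])
S=140-1000*((P[:,:2]-K)@u);X=1000*((P[:,:2]-K)@n)
st=(abs(X)<16)&(z>.03)&(z<.0495)&(S>0)&(S<60)&(sat<45);print("stop S",np.sort(S[st])[:12].round(1))
ye=near(.543,.07,.075)&(z>.013)&(z<.085)&(c[:,2]>c[:,0]+90)&(c[:,1]>c[:,0]+75)&(S>-60)
for lo,hi in((.068,.08),(.055,.068),(.03,.055)):
  m=ye&(z>lo)&(z<hi)
  if m.sum()>5: print("tape",lo,m.sum(),rect(P[m]),"S",np.percentile(S[m],[2,98]).round(1),"X",np.percentile(X[m],[2,98]).round(1))
ft=(abs(X)<43)&(z>.0145)&(z<.021)&(S<-40)&(S>-200)&(sat<40);print("tableS",np.percentile(S[ft],[2,98]).round(1))
E
```

```text
block 658 (array([568.9,   8.7]), array([93. , 82.6]), 14.3)
carr 465 (array([521.1, 157.5]), array([67.9, 56.2]), 15.6)
plate (array([524.1, 121.9]), array([356.1, 338.5]), 64.3)
-75 plate (array([-197.2,  -28.7,  197.4]), array([-44.4, -17.9,  46. ])) carr (array([13.6, 45. , 67. ]), array([-32.1,   0.3,  33.1])) block (array([-157.2, -135. , -112.2]), array([-36.1,   6.2,  52.9]))
-74 plate (array([-197.1,  -28.3,  197.5]), array([-48.2, -21.3,  43.1])) carr (array([13.7, 44.8, 67.2]), array([-33.8,  -1.4,  31.7])) block (array([-157.5, -135. , -112. ]), array([-40.9,   1.6,  48. ]))
-73.5 plate (array([-197.2,  -28.1,  197.5]), array([-50.4, -22.8,  42.1])) carr (array([13.7, 44.8, 67.2]), array([-34.8,  -2.2,  31. ])) block (array([-157.6, -134.9, -111.9]), array([-43.3,  -0.9,  45.6]))
stop S [6.7 8.4 9.4 9.4 9.5 9.5 9.6 9.6 9.7 9.7 9.9 9.9]
tape 0.068 169 (array([540. ,  76.3]), array([38.1, 32.8]), 15.9) S [-59.6 -28.7] X [-19.6  13.4]
tape 0.055 67 (array([537.9,  80.8]), array([33.1, 37.2]), 27.9) S [-57.8 -22. ] X [-24.7  11.4]
tape 0.03 21 (array([518.2,  86.1]), array([ 4.9, 12.1]), 16.9) S [-33.7 -22.5] X [-25.2 -20.8]
tableS [-183.4  -88.1]
```

```bash
cat >> m.py <<'E'
from scipy.spatial.transform import Rotation as Ro
TH=np.radians(-74.4);u=np.array([np.cos(TH),np.sin(TH)]);n=np.array([-u[1],u[0]]);K=np.array([.4945,.2542])
def sx(P): return 140-1000*((P[:,:2]-K)@u),1000*((P[:,:2]-K)@n)
def w(S,X): return K+u*(140-S)/1000+n*X/1000
def plan(xyz,yaw,s=None):
    """yaw: world angle (deg) of tool y, mod 180; print turn then shift in cm after the turn"""
    s=s or state();q=s["tool_rot"];R=Ro.from_quat([q[1],q[2],q[3],q[0]]).as_matrix()
    cur=np.degrees(np.arctan2(R[1,1],R[0,1]));d=(cur-yaw+90)%180-90
    R2=Ro.from_euler('z',yaw,degrees=True).as_matrix()
    for dd in(d,d-180*np.sign(d)):
        a=np.radians(cur-dd);ty=np.array([np.cos(a),np.sin(a),0]);tz=np.array([0,0,-1.]);tx=np.cross(ty,tz)
        v=np.array(xyz)-s["tool_pos"]
        print("turn",np.radians(dd).round(3),"then shift cm",np.round([v@tx*100,v@ty*100,v@tz*100],2))
    print("tilt",R[:,2].round(3),"pos",np.round(s["tool_pos"],4),"yaw",cur.round(1),"j",np.round(s["joint_pos"],2),"F",np.round(s["contact_force"],1),"t",s["time"])
E
python3 - <<'E'
from m import *
D=np.load("d.npz");P,c=D["P"],D["c"];x,y,z=P.T
S,X=sx(P)
m=(S<-15)&(S>-110)&(abs(X)<40)&(z>.064)&(z<.085)&(c[:,2]>c[:,0]+60)
p=P[m];print(m.sum(),rect(p),np.percentile(S[m],[1,50,99]),np.percentile(X[m],[1,50,99]))
for lo in range(-95,-15,10):
    k=m&(S>lo)&(S<=lo+10)
    if k.sum()>4: print(lo,k.sum(),np.percentile(X[k],[3,50,97]).round(1),z[k].max().round(3))
print(w(-52,-4)); plan([*w(-52,-4),.2],15.6)
E
```

```text
302 (array([544.9,  66.2]), array([36.7, 64.9]), 24.1) [-76.50264848 -49.8925594  -24.33893349] [-21.31775816  -3.54655094  15.15868524]
-75 46 [-16.1  -3.5  14.5] 0.071
-65 66 [-17.3  -1.2  14.3] 0.075
-55 63 [-19.   -3.2  14.1] 0.076
-45 66 [-20.9  -5.9  11. ] 0.077
-35 50 [-20.7  -4.9   9.8] 0.073
-25 6 [-21.3 -10.6   3.6] 0.067
[0.54227996 0.06819711]
turn 0.846 then shift cm [-54.79  12.62   3.13]
turn -2.296 then shift cm [ 54.79 -12.62   3.13]
tilt [-0. -0. -1.] pos [0.2734 0.562  0.2313] yaw 64.1 j [ 1.    0.05  1.61  0.    1.48 -0.12] F [-0.4  0.1  0.3] t 1.2
```

```bash
python3 -c "
from m import *
plan([*w(-53,-3),.2],21.5)"
```

```text
turn 0.743 then shift cm [-55.91   7.01   3.13]
turn -2.399 then shift cm [55.91 -7.01  3.13]
tilt [-0. -0. -1.] pos [0.2734 0.562  0.2313] yaw 64.1 j [ 1.    0.05  1.61  0.    1.48 -0.12] F [-0.4  0.1  0.3] t 1.2
```

Emit:
{"name": "jog_arm", "arguments": {"moves": [[[8.54, 0, 0, 0, 0, 0, 0.124], [8.54, 0, 0, 0, 0, 0, 0.124], [8.54, 0, 0, 0, 0, 0, 0.124], [8.54, 0, 0, 0, 0, 0, 0.124], [8.54, 0, 0, 0, 0, 0, 0.124], [8.54, 0, 0, 0, 0, 0, 0.124]]]}}

```text
time: 1.7
tool_pos: [0.2734, 0.562, 0.2313]
tool_rot: [0.0, 0.566, 0.825, -0.0]
contact_force: [-0.7, -0.6, -0.9]
gripper_width: 1.001
grasp_force: 0.0
```

Emit:
{"name": "jog_arm", "arguments": {"moves": [[[8.54, -3.5, 0.44, 0, 0, 0, 0], [8.54, -3.5, 0.44, 0, 0, 0, 0], [8.54, -3.5, 0.44, 0, 0, 0, 0], [8.54, -3.5, 0.44, 0, 0, 0, 0], [8.54, -3.5, 0.44, 0, 0, 0, 0], [8.54, -3.5, 0.44, 0, 0, 0, 0], [8.54, -3.5, 0.44, 0, 0, 0, 0], [8.54, -3.5, 0.44, 0, 0, 0, 0], [8.54, -3.5, 0.44, 0, 0, 0, 0], [8.54, -3.5, 0.44, 0, 0, 0, 0], [8.54, -3.5, 0.44, 0, 0, 0, 0], [8.54, -3.5, 0.44, 0, 0, 0, 0], [8.54, -3.5, 0.44, 0, 0, 0, 0], [8.54, -3.5, 0.44, 0, 0, 0, 0], [8.54, -3.5, 0.44, 0, 0, 0, 0], [8.54, -3.5, 0.44, 0, 0, 0, 0], [8.54, 0, 0, 3, 0, 0, 0], [8.54, 0, 0, 3, 0, 0, 0], [8.54, 0, 0, 3, 0, 0, 0]]]}}

```text
time: 3.28
tool_pos: [0.5444, 0.0655, 0.1411]
tool_rot: [0.001, 0.564, 0.826, 0.001]
contact_force: [0.3, 0.3, -0.1]
gripper_width: 1.004
grasp_force: 0.0
```

```bash
python3 -c "
from m import *
plan([*w(-53,-3),.033],21.5)
f=grab_frame('scene');cv2.imwrite('pics/g.png',cv2.resize(f['color'][80:230,160:340],None,fx=4,fy=4,interpolation=cv2.INTER_CUBIC))"
```

```text
turn -0.003 then shift cm [ 2.200e-01 -1.000e-02  1.081e+01]
turn 3.139 then shift cm [-2.200e-01  1.000e-02  1.081e+01]
tilt [ 0.002  0.    -1.   ] pos [0.5444 0.0655 0.1411] yaw 21.3 j [-0.02 -0.06  1.88  0.    1.32 -0.39] F [ 0.3  0.3 -0.1] t 3.2833
```

View pics/g.png

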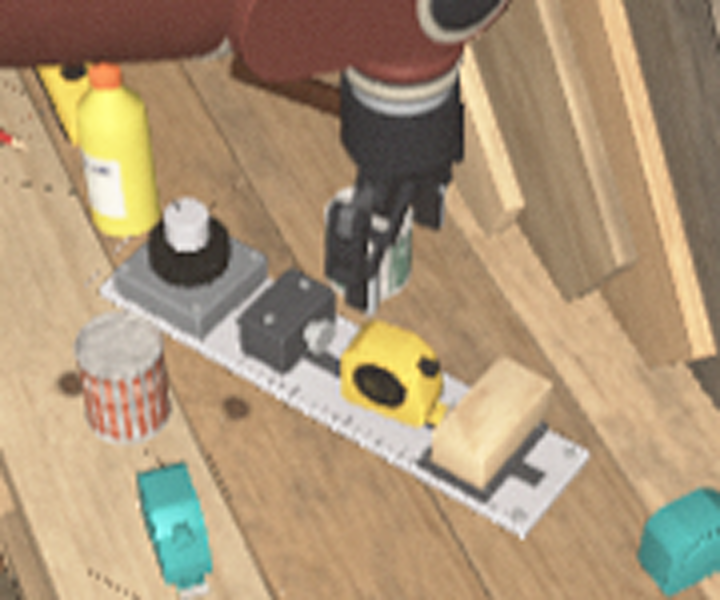

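The gripper stands above the tape with its fingers astride it (fingers at about (365,300) and (430,215)). Next I'll descend and close.

Emit:
{"name": "jog_arm", "arguments": {"moves": [[[8.54, 0.2, 0, 2, 0, 0, 0], [8.54, 0, 0, 2, 0, 0, 0], [8.54, 0, 0, 2, 0, 0, 0], [8.54, 0, 0, 2, 0, 0, 0], [8.54, 0, 0, 1.5, 0, 0, 0], [8.54, 0, 0, 1.3, 0, 0, 0], [2.5, 0, 0, 0, 0, 0, 0], [2.5, 0, 0, 0, 0, 0, 0], [2.5, 0, 0, 0, 0, 0, 0], [2.5, 0, 0, 0, 0, 0, 0], [2.5, 0, 0, 0, 0, 0, 0], [2.5, 0, 0, 0, 0, 0, 0], [2.5, 0, 0, 0, 0, 0, 0], [2.5, 0, 0, 0, 0, 0, 0]]]}}

```text
time: 4.5
tool_pos: [0.5445, 0.0683, 0.0353]
tool_rot: [0.002, 0.563, 0.826, 0.001]
contact_force: [0.7, -0.2, 6.8]
gripper_width: 0.382
grasp_force: 59.6
```

Emit:
{"name": "jog_arm", "arguments": {"moves": [[[2.5, 0, 0, -2, 0, 0, 0], [2.5, 0, 0, -3, 0, 0, 0], [2.5, 0, 0, -3, 0, 0, 0], [2.5, 0, 0, -3, 0, 0, 0], [2.5, 0, 0, -2, 0, 0, 0], [2.5, 0, 0, 0, 0, 0, 0.12], [2.5, 0, 0, 0, 0, 0, 0.12], [2.5, 0, 0, 0, 0, 0, 0.12], [2.5, 0, 0, 0, 0, 0, 0.12], [2.5, 0, 0, 0, 0, 0, 0.12]]]}}

```text
time: 5.33
tool_pos: [0.542, 0.0683, 0.1626]
tool_rot: [-0.001, 0.784, 0.621, -0.001]
contact_force: [0.7, 0.3, -0.9]
gripper_width: 0.379
grasp_force: 59.3
```

```bash
python3 -c "
from m import *
plan([.4453,-.3376,.15],-13.5);print(state()['gripper_width'])"
```

```text
turn 0.004 then shift cm [-41.73   0.07   1.26]
turn -3.138 then shift cm [41.73 -0.07  1.26]
tilt [-0.002  0.    -1.   ] pos [0.542  0.0683 0.1626] yaw -13.3 j [-0.01 -0.08  1.86  0.    1.36  0.22] F [ 0.7  0.3 -0.9] t 5.3333
0.379014304088458
```

Emit:
{"name": "jog_arm", "arguments": {"moves": [[[2.5, -1.5, 0, 0, 0, 0, 0], [2.5, -3, 0, 0, 0, 0, 0], [2.5, -3, 0, 0, 0, 0, 0], [2.5, -3, 0, 0, 0, 0, 0], [2.5, -3, 0, 0, 0, 0, 0], [2.5, -3, 0, 0, 0, 0, 0], [2.5, -3, 0, 0, 0, 0, 0], [2.5, -3, 0, 0, 0, 0, 0], [2.5, -3, 0, 0, 0, 0, 0], [2.5, -3, 0, 0, 0, 0, 0], [2.5, -3, 0, 0, 0, 0, 0], [2.5, -3, 0, 0, 0, 0, 0], [2.5, -3, 0, 0, 0, 0, 0], [2.5, -3, 0, 0, 0, 0, 0], [2.5, -1.2, 0, 0, 0, 0, 0], [2.5, 0, 0, 0, 0, 0, 0], [2.5, 0, 0, 0, 0, 0, 0]]]}}

```text
time: 6.75
tool_pos: [0.4489, -0.3378, 0.1627]
tool_rot: [-0.001, 0.783, 0.622, 0.0]
contact_force: [-0.4, -0.3, -2.0]
gripper_width: 0.379
grasp_force: 59.3
```

```bash
python3 -c "
from m import *
plan([.4453,-.3376,.035],-13.5);print(state()['gripper_width'])"
```

```text
turn 0.008 then shift cm [-0.07 -0.36 12.77]
turn -3.133 then shift cm [ 0.07  0.36 12.77]
tilt [-0.001  0.002 -1.   ] pos [ 0.4489 -0.3378  0.1627] yaw -13.0 j [-0.78 -0.04  1.83  0.    1.36 -0.55] F [-0.4 -0.3 -2. ] t 6.75
0.3790864562598782
```

Emit:
{"name": "jog_arm", "arguments": {"moves": [[[2.5, 0, -0.4, 2, 0, 0, 0], [2.5, 0, 0, 2.5, 0, 0, 0], [2.5, 0, 0, 2.5, 0, 0, 0], [2.5, 0, 0, 2, 0, 0, 0], [2.5, 0, 0, 1.5, 0, 0, 0], [2.5, 0, 0, 1, 0, 0, 0], [2.5, 0, 0, 0.7, 0, 0, 0], [2.5, 0, 0, 0, 0, 0, 0], [2.5, 0, 0, 0, 0, 0, 0]]]}}

```text
time: 7.5
tool_pos: [0.4459, -0.3369, 0.0417]
tool_rot: [0.0, 0.782, 0.623, 0.0]
contact_force: [-0.7, 0.9, -1.2]
gripper_width: 0.378
grasp_force: 59.3
```

Emit:
{"name": "jog_arm", "arguments": {"moves": [[[2.5, 0, 0, 0.3, 0, 0, 0], [2.5, 0, 0, 0.2, 0, 0, 0], [2.5, 0, 0, 0.1, 0, 0, 0], [2.5, 0, 0, 0, 0, 0, 0], [2.5, 0, 0, 0, 0, 0, 0]]]}}

```text
time: 7.92
tool_pos: [0.4455, -0.3373, 0.0355]
tool_rot: [0.0, 0.782, 0.623, 0.0]
contact_force: [-0.1, -0.6, -1.5]
gripper_width: 0.377
grasp_force: 59.3
```

Close to the floor. I'll lower 2 mm more, release gently and retreat straight up.

Emit:
{"name": "jog_arm", "arguments": {"moves": [[[2.5, 0, 0, 0.2, 0, 0, 0], [2.5, 0, 0, 0, 0, 0, 0], [3.8, 0, 0, 0, 0, 0, 0], [5.5, 0, 0, 0, 0, 0, 0], [5.5, 0, 0, 0, 0, 0, 0], [5.5, 0, 0, 0, 0, 0, 0], [5.5, 0, 0, -1, 0, 0, 0], [5.5, 0, 0, -2, 0, 0, 0], [5.5, 0, 0, -3, 0, 0, 0], [5.5, 0, 0, -3, 0, 0, 0], [5.5, 0, 0, -3, 0, 0, 0], [5.5, 0, 0, -3, 0, 0, 0]]]}}

```text
time: 8.92
tool_pos: [0.4454, -0.3371, 0.1857]
tool_rot: [0.0, 0.782, 0.623, 0.0]
contact_force: [0.1, -0.2, 1.5]
gripper_width: 0.641
grasp_force: 0.0
```

```bash
python3 - <<'E'
from m import *
fs,P,c=both();x,y,z=P.T
f=fs[1]
k=(np.hypot(x-.445,y+.338)<.075)&(z>.03)&(z<.085)&(c[:,2]>c[:,0]+90)
print(k.sum(),rect(P[k]),z[k].max())
cv2.imwrite("pics/p.png",cv2.resize(f["color"][140:250,150:410],None,fx=3,fy=3))
plan([*K,.2],15.6)
S,X=sx(P);sat=c.max(1)-c.min(1)
b=(abs(X)<60)&(S<-80)&(S>-180)&(z>.049)&(z<.058);print("block S",np.percentile(S[b],[1,99]))
E
```

```text
463 (array([ 442. , -338.6]), array([71.7, 35. ]), 78.1) 0.07164559527068108
turn -0.498 then shift cm [55.97 20.43 -0.85]
turn 2.643 then shift cm [-55.97 -20.43  -0.85]
tilt [ 0.009 -0.009 -1.   ] pos [ 0.4483 -0.3399  0.1915] yaw -12.9 j [-0.78 -0.08  1.81  0.    1.4  -0.56] F [ 1.1 -0.4 -0.5] t 9.0167
block S [-156.51405601 -112.46103384]
```

View pics/p.png

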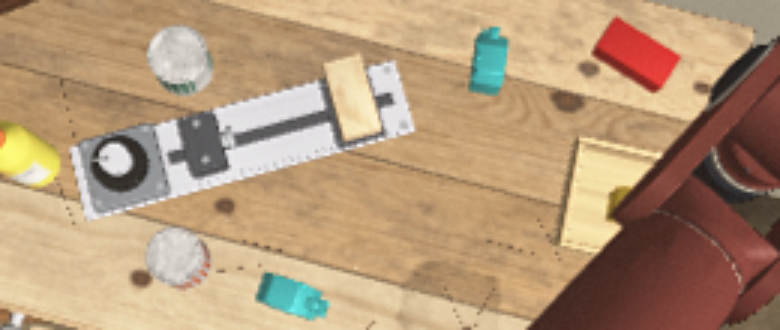

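The tape stands upright in the tray, centred (the yellow at (620,203), partly hidden by the arm; its fit is 4 mm from the tray centre). The track is clear. Next is the coarse knob.

Emit:
{"name": "jog_arm", "arguments": {"moves": [[[8.54, 0, 0, -0.3, 0, 0, -0.1245], [8.54, 0, 0, -0.3, 0, 0, -0.1245], [8.54, 0, 0, -0.3, 0, 0, -0.1245], [8.54, 0, 0, 0, 0, 0, -0.1245]]]}}

```text
time: 9.35
tool_pos: [0.4455, -0.3373, 0.1931]
tool_rot: [0.0, 0.602, 0.798, -0.0]
contact_force: [-0.5, -0.3, -0.1]
gripper_width: 1.001
grasp_force: 0.0
```

Emit:
{"name": "jog_arm", "arguments": {"moves": [[[8.54, 1.5, 0.5, 0, 0, 0, 0], [8.54, 3.1, 1.13, 0, 0, 0, 0], [8.54, 3.1, 1.13, 0, 0, 0, 0], [8.54, 3.1, 1.13, 0, 0, 0, 0], [8.54, 3.1, 1.13, 0, 0, 0, 0], [8.54, 3.1, 1.13, 0, 0, 0, 0], [8.54, 3.1, 1.13, 0, 0, 0, 0], [8.54, 3.1, 1.13, 0, 0, 0, 0], [8.54, 3.1, 1.13, 0, 0, 0, 0], [8.54, 3.1, 1.13, 0, 0, 0, 0], [8.54, 3.1, 1.13, 0, 0, 0, 0], [8.54, 3.1, 1.13, 0, 0, 0, 0], [8.54, 3.1, 1.13, 0, 0, 0, 0], [8.54, 3.1, 1.13, 0, 0, 0, 0], [8.54, 3.1, 1.13, 0, 0, 0, 0], [8.54, 3.1, 1.13, 0, 0, 0, 0], [8.54, 3.1, 1.13, 0, 0, 0, 0], [8.54, 3.1, 1.13, 0, 0, 0, 0], [8.54, 1.5, 0.5, 0, 0, 0, 0], [8.54, 0, 0, 0, 0, 0, 0]]]}}

```text
time: 11.02
tool_pos: [0.4892, 0.2568, 0.192]
tool_rot: [-0.001, 0.604, 0.797, -0.0]
contact_force: [-0.5, -0.9, -0.8]
gripper_width: 1.002
grasp_force: 0.0
```

```bash
python3 -c "
from m import *
plan([*K,.037],15.6)"
```

```text
turn 0.002 then shift cm [-0.39  0.44 15.5 ]
turn -3.14 then shift cm [ 0.39 -0.44 15.5 ]
tilt [-0.001  0.001 -1.   ] pos [0.4892 0.2568 0.192 ] yaw 15.7 j [ 0.35 -0.09  1.82  0.    1.41  0.07] F [-0.5 -0.9 -0.8] t 11.0167
```

Emit:
{"name": "jog_arm", "arguments": {"moves": [[[8.54, -0.4, 0.45, 2, 0, 0, 0], [8.54, 0, 0, 2.5, 0, 0, 0], [8.54, 0, 0, 2.5, 0, 0, 0], [8.54, 0, 0, 2.5, 0, 0, 0], [8.54, 0, 0, 2, 0, 0, 0], [8.54, 0, 0, 1.5, 0, 0, 0], [8.54, 0, 0, 1.0, 0, 0, 0], [8.54, 0, 0, 0.7, 0, 0, 0], [8.54, 0, 0, 0.4, 0, 0, 0], [8.54, 0, 0, 0, 0, 0, 0]]]}}

```text
time: 11.85
tool_pos: [0.4956, 0.2507, 0.041]
tool_rot: [-0.0, 0.605, 0.796, -0.0]
contact_force: [0.4, -1.0, -0.4]
gripper_width: 0.999
grasp_force: 0.0
```

```bash
python3 -c "
from m import *
plan([*K,.037],15.6)
f=grab_frame('scene');cv2.imwrite('pics/k.png',cv2.resize(f['color'][70:220,150:330],None,fx=4,fy=4,interpolation=cv2.INTER_CUBIC))"
```

```text
turn -0.001 then shift cm [ 0.37 -0.02  0.4 ]
turn 3.141 then shift cm [-0.37  0.02  0.4 ]
tilt [-0.001 -0.    -1.   ] pos [0.4956 0.2507 0.041 ] yaw 15.5 j [ 0.33  0.09  1.92 -0.    1.14  0.06] F [ 0.4 -1.  -0.4] t 11.85
```

View pics/k.png

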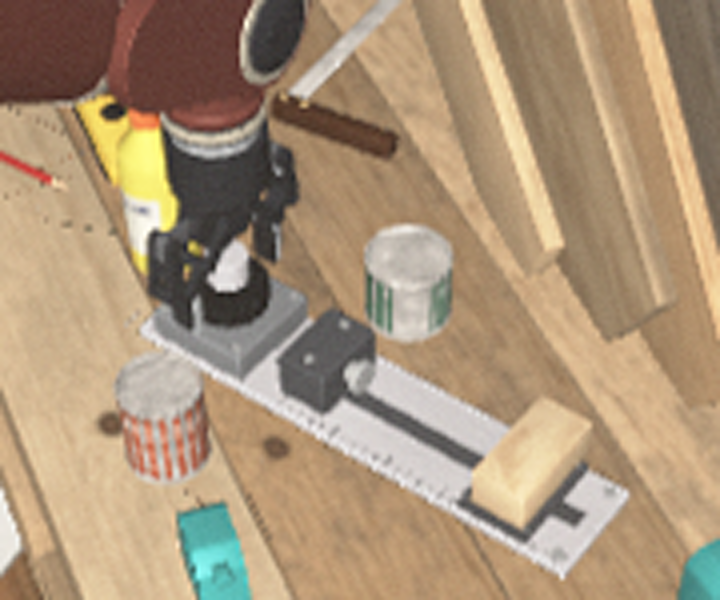

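The fingers stand astride the outer knob (240,290), and the glue bottle is clear behind the gripper (145,210). Now I'll centre, lower and grip.

Emit:
{"name": "jog_arm", "arguments": {"moves": [[[8.54, 0.35, 0, 0.3, 0, 0, 0], [8.54, 0, 0, 0, 0, 0, 0], [5.5, 0, 0, 0, 0, 0, 0], [5.5, 0, 0, 0, 0, 0, 0], [5.5, 0, 0, 0, 0, 0, 0], [5.5, 0, 0, 0, 0, 0, 0], [5.5, 0, 0, 0, 0, 0, 0]]]}}

```text
time: 12.48
tool_pos: [0.4979, 0.2553, 0.0406]
tool_rot: [0.002, 0.605, 0.796, 0.003]
contact_force: [4.9, 2.3, 2.3]
gripper_width: 0.707
grasp_force: 65.0
```

```bash
python3 -c "
from m import *
plan([*K,.037],15.6)"
```

```text
turn -0.0 then shift cm [-0.02 -0.36  0.36]
turn 3.141 then shift cm [0.02 0.36 0.36]
tilt [ 0.007  0.002 -1.   ] pos [0.4979 0.2553 0.0406] yaw 15.6 j [0.34 0.09 1.91 0.   1.13 0.07] F [4.9 2.3 2.3] t 12.4833
```

Emit:
{"name": "jog_arm", "arguments": {"moves": [[[5.5, 0, 0.25, 0, 0, 0, 0], [5.5, 0, 0, 0, 0, 0, 0], [5.5, 0, 0, 0, 0, 0, 0.1]]]}}

```text
time: 12.73
tool_pos: [0.498, 0.2554, 0.0405]
tool_rot: [0.0, 0.644, 0.765, 0.0]
contact_force: [-5.3, -1.5, 11.2]
gripper_width: 0.703
grasp_force: 66.3
```

```bash
python3 -c "
from m import *
plan([*K,.037],15.6);s=state();print(s['gripper_width'],s['ft_torque'],s['grasp_force'])"
```

```text
turn -0.101 then shift cm [-0.02 -0.37  0.35]
turn 3.04 then shift cm [0.02 0.37 0.35]
tilt [ 0.001  0.    -1.   ] pos [0.498  0.2554 0.0405] yaw 9.8 j [ 0.34  0.1   1.91 -0.    1.14  0.17] F [-5.3 -1.5 11.2] t 12.7333
0.7034721044205231 [-0.17164602  0.32922448  0.16521359] 66.34860277175903
```

Emit:
{"name": "jog_arm", "arguments": {"moves": [[[5.5, 0, -0.1, 0, 0, 0, 0.1], [5.5, 0, 0, 0, 0, 0, 0.1], [5.5, 0, 0, 0, 0, 0, 0.1], [5.5, 0, 0, 0, 0, 0, 0.1], [5.5, 0, 0, 0, 0, 0, 0.1], [5.5, 0, 0, 0, 0, 0, 0.1], [5.5, 0, 0, 0, 0, 0, 0.1], [5.5, 0, 0, 0, 0, 0, 0]]]}}

```text
time: 13.4
tool_pos: [0.4978, 0.2553, 0.0405]
tool_rot: [0.0, 0.868, 0.497, 0.001]
contact_force: [-1.2, -0.6, 8.2]
gripper_width: 0.704
grasp_force: 65.9
```

```bash
cat > gap.py <<'E'
from m import *
for f in (grab_frame("scene"),grab_frame("top")):
    P=cloud(f);S,X=sx(P.reshape(-1,3));z=P[...,2].ravel();c=f["color"].reshape(-1,3).astype(int);sat=c.max(1)-c.min(1);ok=f["depth"].ravel()>0
    ca=ok&(abs(X)<36)&(z>.048)&(z<.058)&(S<90)&(S>-112)&(sat<40)
    b=ok&(abs(X)<60)&(S<-60)&(S>-180)&(z>.049)&(z<.058)&(sat>45)
    st=ok&(abs(X)<16)&(z>.03)&(z<.0495)&(S>-112)&(S<60)&(sat<45)
    print("carr",np.percentile(S[ca],[2,50,98]).round(1) if ca.sum()>5 else None,"block",np.percentile(S[b],[2,50,98]).round(1) if b.sum()>5 else None,"stop",np.sort(S[st])[:8:2].round(1))
plan([*K,.037],15.6);s=state();print(s['gripper_width'],np.round(s['ft_torque'],2),s['grasp_force'])
E
python3 gap.py
```

```text
carr [-17.    3.9  25.1] block [-157.4 -135.7 -113.7] stop [-31.2 -30.6 -30.4 -30.1]
carr [-17.2   5.7  26.9] block [-156.  -135.  -112.9] stop [-112.   -29.3  -28.7  -27.4]
turn -0.801 then shift cm [-0.02 -0.34  0.35]
turn 2.341 then shift cm [0.02 0.34 0.35]
tilt [ 0.003  0.001 -1.   ] pos [0.4977 0.2553 0.0405] yaw -30.3 j [ 0.34  0.09  1.91 -0.    1.14  0.87] F [-2.5 -0.   9. ] t 13.5
0.7059284818643482 [-0.21 -0.13 -0.09] 65.94610691070557
```

Emit:
{"name": "jog_arm", "arguments": {"moves": [[[5.5, 0, 0, 0, 0, 0, 0.1], [5.5, 0, 0, 0, 0, 0, 0.1], [5.5, 0, 0, 0, 0, 0, 0.1], [5.5, 0, 0, 0, 0, 0, 0.1], [5.5, 0, 0, 0, 0, 0, 0.1], [5.5, 0, 0, 0, 0, 0, 0.1], [5.5, 0, 0, 0, 0, 0, 0.1], [5.5, 0, 0, 0, 0, 0, 0.1], [5.5, 0, 0, 0, 0, 0, 0.1], [5.5, 0, 0, 0, 0, 0, 0.1], [5.5, 0, 0, 0, 0, 0, 0.1], [5.5, 0, 0, 0, 0, 0, 0.1], [5.5, 0, 0, 0, 0, 0, 0.1], [5.5, 0, 0, 0, 0, 0, 0]]]}}

```text
time: 14.67
tool_pos: [0.4976, 0.2555, 0.0406]
tool_rot: [-0.001, 0.992, -0.13, 0.001]
contact_force: [0.5, 1.9, 8.8]
gripper_width: 0.704
grasp_force: 65.9
```

```bash
python3 gap.py
```

```text
carr [-88.2 -60.9 -38.7] block [-157.6 -136.  -113.9] stop [-96.3 -96.1 -95.9 -95.5]
carr [-80.3 -59.  -37.8] block [-155.7 -134.2 -112.8] stop [-112.  -111.9  -94.5  -93.7]
turn 1.041 then shift cm [0.05 0.33 0.35]
turn -2.1 then shift cm [-0.05 -0.33  0.35]
tilt [ 0.002  0.001 -1.   ] pos [0.4975 0.2555 0.0405] yaw -104.7 j [0.34 0.09 1.91 0.   1.14 2.17] F [-0.1  1.4  8.9] t 14.7667
0.6984893213006385 [-0.35  0.28 -0.11] 65.94443321228027
```

Emit:
{"name": "jog_arm", "arguments": {"moves": [[[5.5, 0, 0, 0, 0, 0, 0.06], [5.5, 0, 0, 0, 0, 0, 0.06], [5.5, 0, 0, 0, 0, 0, 0], [7.8, 0, 0, 0, 0, 0, 0], [7.8, 0, 0, 0, 0, 0, 0], [7.8, 0, 0, 0, 0, 0, 0], [7.8, 0, 0, 0, 0, 0, 0]]]}}

```text
time: 15.35
tool_pos: [0.4958, 0.2546, 0.0377]
tool_rot: [0.0, 0.982, -0.187, -0.001]
contact_force: [0.8, -0.2, -0.4]
gripper_width: 0.915
grasp_force: 0.0
```

```bash
python3 gap.py
```

```text
carr [-87.9 -68.  -45.3] block [-156.8 -135.8 -113.9] stop [-102.6 -102.  -101.8 -101.3]
carr [-85.9 -64.7 -43.9] block [-156.  -134.6 -113.3] stop [-111.9 -100.4  -99.3  -98.6]
turn 0.921 then shift cm [0.   0.15 0.08]
turn -2.22 then shift cm [-0.   -0.15  0.08]
tilt [-0.001 -0.    -1.   ] pos [0.496  0.2546 0.0378] yaw -111.6 j [ 0.34  0.1   1.91 -0.    1.13  2.29] F [-0.4 -0.2 -0.1] t 15.45
0.9141180141637333 [ 0.02  0.01 -0.04] 0.0
```

Emit:
{"name": "jog_arm", "arguments": {"moves": [[[7.8, 0, 0, -1.4, 0, 0, 0], [7.8, 0, 0, -1.4, 0, 0, 0], [7.8, 0, 0, 0, 0, 0, -0.122], [7.8, 0, 0, 0, 0, 0, -0.122], [7.8, 0, 0, 0, 0, 0, -0.122], [7.8, 0, 0, 0, 0, 0, -0.122], [7.8, 0, 0, 0, 0, 0, -0.122], [7.8, 0, 0, 0, 0, 0, -0.122], [7.8, 0, 0, 0, 0, 0, -0.122], [7.8, 0, 0, 0, 0, 0, -0.122], [7.8, 0, 0, 0, 0, 0, -0.122], [7.8, 0, 0, 0, 0, 0, -0.122], [7.8, 0, 0, 0, 0, 0, -0.122], [7.8, 0, 0, 0, 0, 0, -0.122], [7.8, 0, 0, 0, 0, 0, -0.122], [7.8, 0, 0, 0, 0, 0, -0.122], [7.8, 0, 0, 0, 0, 0, -0.122], [7.8, 0, 0, 0, 0, 0, -0.122], [7.8, 0, 0, 0, 0, 0, -0.122], [7.8, 0, 0, 0, 0, 0, -0.122]]]}}

```text
time: 17.12
tool_pos: [0.4962, 0.2547, 0.066]
tool_rot: [-0.0, 0.612, 0.791, -0.0]
contact_force: [0.8, 0.5, -1.1]
gripper_width: 0.91
grasp_force: 0.0
```

Emit:
{"name": "jog_arm", "arguments": {"moves": [[[2.8, 0, 0, 0, 0, 0, 0], [2.8, 0, 0, 0, 0, 0, 0], [2.8, 0, 0, 0, 0, 0, 0], [2.8, 0, 0, 0, 0, 0, 0], [2.8, 0, 0, 0, 0, 0, 0], [2.8, 0, 0, 0, 0, 0, 0], [2.8, 0, 0, 0, 0, 0, 0], [2.8, 0, 0, 0, 0, 0, 0]]]}}

```text
time: 17.78
tool_pos: [0.4978, 0.2552, 0.067]
tool_rot: [0.001, 0.615, 0.789, 0.001]
contact_force: [5.0, 1.7, -2.0]
gripper_width: 0.378
grasp_force: 59.7
```

```bash
python3 gap.py
```

```text
carr [-87.3 -67.6 -45.2] block [-157.2 -136.5 -113.8] stop [-102.8 -101.7 -101.7 -101.4]
carr [-85.2 -64.2 -43.9] block [-156.1 -135.6 -112.8] stop [-111.9  -99.9  -99.   -97.8]
turn -0.025 then shift cm [-0.01 -0.34  2.99]
turn 3.116 then shift cm [0.01 0.34 2.99]
tilt [ 0.003  0.001 -1.   ] pos [0.4978 0.2552 0.0669] yaw 14.1 j [ 0.34  0.06  1.9  -0.    1.18  0.09] F [ 4.2  1.2 -1.3] t 17.8833
0.37739443506863346 [ 0.14 -0.69 -0.09] 59.71813380718231
```

Emit:
{"name": "jog_arm", "arguments": {"moves": [[[2.8, 0, 0.15, 0, 0, 0, 0], [2.8, 0, 0, 0, 0, 0, 0.1], [2.8, 0, 0, 0, 0, 0, 0.1], [2.8, 0, 0, 0, 0, 0, 0.1], [2.8, 0, 0, 0, 0, 0, 0.1], [2.8, 0, 0, 0, 0, 0, 0.1], [2.8, 0, 0, 0, 0, 0, 0.1], [2.8, 0, 0, 0, 0, 0, 0.1], [2.8, 0, 0, 0, 0, 0, 0.1], [2.8, 0, 0, 0, 0, 0, 0.1], [2.8, 0, 0, 0, 0, 0, 0.1], [2.8, 0, 0, 0, 0, 0, 0.1], [2.8, 0, 0, 0, 0, 0, 0.1], [2.8, 0, 0, 0, 0, 0, 0.1], [2.8, 0, 0, 0, 0, 0, 0]]]}}

```text
time: 19.13
tool_pos: [0.4974, 0.2554, 0.0669]
tool_rot: [-0.0, 0.967, 0.255, -0.001]
contact_force: [-2.5, 0.2, 5.7]
gripper_width: 0.374
grasp_force: 60.5
```

```bash
python3 gap.py; python3 -c "
from h import *
f=grab_frame('scene');cv2.imwrite('pics/n.png',cv2.resize(f['color'][145:220,225:325],None,fx=8,fy=8,interpolation=cv2.INTER_CUBIC))"
```

```text
carr [-86.9 -66.4 -45.6] block [-149.9 -128.7 -106.5] stop [-100.9 -100.7  -99.1  -99.1]
carr [-93.5 -65.1 -43.7] block [-148.1 -126.  -105.4] stop [-104.3 -100.3  -99.6  -97.7]
turn -1.322 then shift cm [-0.04 -0.32  2.99]
turn 1.819 then shift cm [0.04 0.32 2.99]
tilt [-0.001  0.    -1.   ] pos [0.4974 0.2554 0.0669] yaw -60.2 j [0.34 0.06 1.9  0.   1.19 1.39] F [-3.  -0.5  5.5] t 19.2333
0.3772456989827461 [-0.01  0.42 -0.11] 60.51923990249634
```

View pics/n.png

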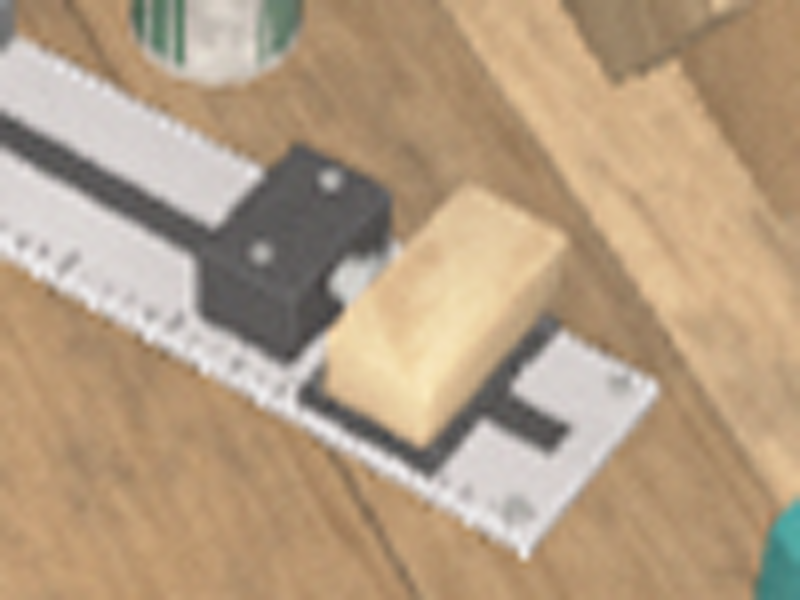

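The block is close to the stop, with about 3 mm left at (360,290), and it still sits centred on its table. From here I'll creep and track the block's mean position over several frames: it stops moving in the world once it touches.

```bash
cat > bl.py <<'E'
from m import *
for nm in("scene","top"):
    r=[]
    for i in range(4):
        f=grab_frame(nm);P=cloud(f).reshape(-1,3);S,X=sx(P);z=P[:,2];c=f["color"].reshape(-1,3).astype(int);sat=c.max(1)-c.min(1)
        b=(f["depth"].ravel()>0)&(abs(X)<60)&(S<-80)&(S>-170)&(z>.045)&(z<.06)&(sat>45)
        ca=(f["depth"].ravel()>0)&(abs(X)<36)&(S<-30)&(S>-95)&(z>.045)&(z<.06)&(sat<40)
        tb=(f["depth"].ravel()>0)&(abs(X)<42)&(z>.013)&(z<.022)&(S<-140)&(S>-175)&(c.max(1)<110)&(sat<40)&(abs(X)>12)
        r.append([S[b].mean(),np.median(S[b]),S[ca].mean(),S[tb].min() if tb.any() else 0])
    print(nm,np.mean(r,0).round(2),np.std(r,0).round(2))
s=state();print(s["time"],s["joint_pos"][5],s["ft_torque"].round(2) if hasattr(s["ft_torque"],"round") else s["ft_torque"])
E
python3 bl.py
```

```text
scene [-128.66 -128.75  -67.47 -156.46] [0.19 0.3  0.13 0.41]
top [-126.52 -126.57  -64.88 -152.55] [0.1  0.04 0.22 0.24]
19.6833 1.3904111286091632 [ 0.03  0.39 -0.07]
```

Emit:
{"name": "jog_arm", "arguments": {"moves": [[[2.8, 0, 0, 0, 0, 0, 0.1], [2.8, 0, 0, 0, 0, 0, 0.1], [2.8, 0, 0, 0, 0, 0, 0.1], [2.8, 0, 0, 0, 0, 0, 0]]]}}

```text
time: 20.02
tool_pos: [0.4974, 0.2555, 0.0669]
tool_rot: [-0.0, 0.994, 0.109, -0.001]
contact_force: [-3.4, 0.4, 6.2]
gripper_width: 0.377
grasp_force: 60.6
```

```bash
python3 bl.py
```

```text
scene [-126.77 -126.67  -67.48 -155.11] [0.13 0.11 0.13 0.34]
top [-124.91 -125.1   -64.98 -151.47] [0.13 0.31 0.19 0.14]
20.4167 1.690376973903169 [ 0.12  0.41 -0.1 ]
```

Emit:
{"name": "jog_arm", "arguments": {"moves": [[[2.8, 0, 0, 0, 0, 0, 0.1], [2.8, 0, 0, 0, 0, 0, 0.1], [2.8, 0, 0, 0, 0, 0, 0]]]}}

```text
time: 20.67
tool_pos: [0.4974, 0.2556, 0.0669]
tool_rot: [-0.0, 1.0, 0.009, -0.001]
contact_force: [-2.5, 0.6, 5.9]
gripper_width: 0.377
grasp_force: 60.6
```

```bash
python3 bl.py
```

```text
scene [-125.72 -125.87  -67.56 -153.15] [0.07 0.09 0.12 0.2 ]
top [-123.81 -123.81  -64.95 -147.98] [0.06 0.04 0.11 0.21]
21.0667 1.8904266287769405 [ 0.2   0.45 -0.09]
```

Emit:
{"name": "jog_arm", "arguments": {"moves": [[[2.8, 0, 0, 0, 0, 0, 0.1], [2.8, 0, 0, 0, 0, 0, 0]]]}}

```text
time: 21.23
tool_pos: [0.4974, 0.2556, 0.0669]
tool_rot: [-0.0, 0.999, -0.041, -0.001]
contact_force: [-3.4, 0.4, 5.1]
gripper_width: 0.379
grasp_force: 60.6
```

```bash
python3 bl.py
```

```text
scene [-125.29 -125.08  -67.5  -152.6 ] [0.09 0.09 0.12 0.32]
top [-123.33 -123.37  -64.9  -148.12] [0.03 0.05 0.13 0.14]
21.6333 1.9904173500449054 [ 0.17  0.43 -0.03]
```

Emit:
{"name": "jog_arm", "arguments": {"moves": [[[2.8, 0, 0, 0, 0, 0, 0.1], [2.8, 0, 0, 0, 0, 0, 0]]]}}

```text
time: 21.8
tool_pos: [0.4974, 0.2556, 0.0669]
tool_rot: [-0.0, 0.996, -0.091, -0.001]
contact_force: [-3.0, 0.3, 5.8]
gripper_width: 0.372
grasp_force: 60.6
```

```bash
python3 bl.py
```

```text
scene [-125.31 -125.41  -67.44 -152.22] [0.15 0.14 0.21 0.25]
top [-123.29 -123.22  -64.88 -148.18] [0.08 0.1  0.18 0.02]
22.2 2.090460183050382 [ 0.15  0.43 -0.07]
```

The block moved 0.45 mm, then 0.0 mm, on equal steps, so it touches the stop. I'll release and lift clear.

Emit:
{"name": "jog_arm", "arguments": {"moves": [[[5, 0, 0, 0, 0, 0, 0], [6, 0, 0, 0, 0, 0, 0], [6, 0, 0, 0, 0, 0, 0], [6, 0, 0, 0, 0, 0, 0], [6, 0, 0, -2, 0, 0, 0], [6, 0, 0, -3, 0, 0, 0], [6, 0, 0, -3, 0, 0, 0], [6, 0, 0, -3, 0, 0, 0], [6, 0, 0, 0, 0, 0, 0], [6, 0, 0, 0, 0, 0, 0]]]}}

```text
time: 23.03
tool_pos: [0.4993, 0.2556, 0.179]
tool_rot: [-0.001, 0.996, -0.09, 0.002]
contact_force: [-0.4, -0.7, -0.6]
gripper_width: 0.702
grasp_force: 0.0
```

```bash
python3 bl.py; python3 -c "
from h import *
f=grab_frame('scene');cv2.imwrite('pics/e.png',f['color'][60:384,140:430])"
```

```text
scene [-125.25 -125.3   -67.41 -152.72] [0.13 0.34 0.16 0.27]
top [-123.43 -123.43  -64.83 -147.98] [0.05 0.09 0.22 0.18]
23.4333 2.092644785746176 [ 0.04  0.02 -0.  ]
```

View pics/e.png

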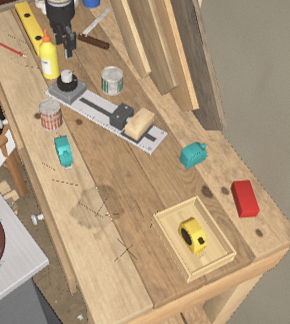

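The tape measure is in the tray (192,235), the block is against the stop (130,118), and the tins and glue bottle are where they were. I'll hand it in.

```bash
python3 -c "
from plant import *
print(job_done())"
```

```text
the job is handed in; nothing more can be done
None
```

I handed the job in at about 23 s of the 72 s; no verdict came back. By my camera measurements the tape measure is upright in the tray, the outer knob brought the stop to about 11 mm from the block, and the inner knob alone then fed the block until it touched the stop. The tins and glue bottle look unmoved.

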